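# Put the lunch in the warmer and switch it on

### The job

Lower the aluminium lunch container gently into the warmer's well until it sits fully home, then set the warmer's recessed dial to the two-dot mark: feel the dial down to its bottom without leaning hard on it or forcing it while it is still locked, keep it down as you turn it clockwise, then let go of it. Leave the snack box, the spoon and the fork where they are.

Things in the scene. Friction and masses are not known exactly. Their poses are not given: they have to be found in the camera images.
- warmer: Lunch warmer, fixed on the slab: pale blue-green deck on a dark teal base, 210 (its x) by 330 (its y) mm, flat deck top 73 mm above the slab. Origin: centre of its underside, on the slab; z up. In the deck are a rectangular well at y = +80 mm and a round dial cup at y = -85 mm (own frame).
- well (a point): Centre of the well's aluminium floor, axes as the warmer's. The well is 105 (x) by 61 (y) mm and 26 mm deep from the deck
- container: Closed oblong aluminium lunch container, loose, about 0.35 kg, 100 (its x) by 56 (its y) by 60 mm high, plain upright sides. Origin: centre of its underside. It fits the well either way round with 2.5 mm spare on each side and then stands 34 mm above the deck
- cup_mouth (a point): Centre of the dial cup's mouth, at the top of its guard lip, 79 mm above the slab; axes as the warmer's. The cup is 72 mm across inside; its floor is 45 mm below the lip's top. The lip is 82 mm across outside and stands 6 mm above the deck. The dial stands in the cup, on its axis.
- two_dots (a point): The two-dot mark on the deck beside the lip: two red dots, 47 and 54 mm from the dial's axis; this point is the inner one. Marks seen from above, counted clockwise from the black OFF bar (towards the warmer's -x): one dot at 0.61 rad, two dots at 1.22 rad, three dots at 1.83 rad.
- dial_top (a point): Point on the dial's axis at the top of its grip bar with the dial up: 69 mm above the slab, 10 mm below the lip's top; fixed to the warmer, axes as the warmer's. The bar is 40 mm long, 14 mm wide, 20 mm high with upright sides; below it is a round skirt, 48 mm across.
- dial (a joint): Angle of the black dial in rad: 0 = OFF (as found), grows clockwise seen from above, ends at 1.92. The pointer is the white line on top of the bar, along its length; at 0 it points to the warmer's -x. Light friction, about 0.07 N m. Child lock: at 0 a catch blocks it (0.05 rad of play) until the dial is pushed straight down and held down as it starts to turn.
- spindle: The dial's spindle with its locking key, hidden under the skirt, moves with the dial; origin on the axis, 45 mm above the slab when up. Pushed down against a soft spring (4 to 7 N) it comes free 2 to 8 mm down, differing from piece to piece, and 1 mm farther meets a hard bottom, to be found by feel; 8 to 15 N of push in all is right there. Past 0.6 rad it needs no push and stays slightly down.
- snack_box: Purple plastic snack box with a lighter lid, loose, 99 by 139 by 60 mm; origin at the centre of its underside
- spoon: Steel spoon lying flat, loose, 165 mm long; origin at the middle of its underside, x along it
- bamboo_fork: Bamboo fork lying flat, loose, about 165 mm long, 6 mm thick; origin near its middle, x along it

How it is judged:
On the way, in this order (a step that is already met when the one before it is completed fails the run):
1. the container sits fully home in the well, let go, while the dial is still off (horizontal distance between container and well below 0.006 m and z of container in the frame of well below 0.004 m and angle between container's own z axis and vertical below 0.06 rad and contact force between the fingers and container below 0.1 N and value of joint dial below 0.2 rad), for 0.2 s.
2. the dial is turned to the two-dot mark (value of joint dial between 1.08 and 1.36 rad), for 0.2 s.
At the end, for the whole second after the job is handed in: The dial rests at the two-dot mark (1.22 rad, within 0.14 rad); the container stands level and fully home in the well (centre within 6 mm of the well's centre, underside within 4 mm of its floor); snack box, spoon and fork lie within 20 mm of where they were (all of step 2 and velocity of joint dial below 0.05 rad/s and horizontal distance between container and well below 0.006 m and z of container in the frame of well below 0.004 m and angle between container's own z axis and vertical below 0.06 rad and linear speed of container below 0.02 m/s and distance of each of snack_box, spoon, bamboo_fork from where it was at the start of the episode below 0.02 m); the robot touches nothing.
It fails at once if the dial is forced against its catch or leaned on at its hard bottom: more than 15 N on the spindle (contact force between spindle and anything else above 15 N).
It fails at once if the container is dropped or rammed into the warmer: more than 60 N between them (contact force between container and warmer above 60 N).
It fails at once if the container is let fall: faster than 0.35 m/s with no finger holding it (linear speed of container above 0.35 m/s and contact force between the fingers and container below 0.5 N).
It fails at once if snack box, spoon or fork is pushed away by more than 20 mm (distance of any of snack_box, spoon, bamboo_fork from where it was at the start of the episode above 0.02 m).
It also fails if it takes over 67 s, if anything falls off the work surface, if the arm or the gripper's body presses on something with over 40 N, if the wrist force passes 120 N, or if a joint passes its speed limit or range.

### The arm

A 6-joint arm with a two-finger parallel gripper is mounted at the origin on the work surface. World frame = base frame: x ahead of the robot, y to its left, z up, the work surface at z = 0. Lengths are in m, angles in rad, forces in N, time in s.
With the tool pointing down it reaches from about 0.325 to 0.775 m from the base axis. Payload 5.5 kg.
Tool frame: the origin (TCP) lies between the finger pads; the fingertips stand 22 mm ahead of it and the grasp point (between the pads) lies 3 mm ahead of it; z points along the fingers, y is the direction in which the jaws open and shut (so a half turn about z gives the same grasp; the last joint's range is limited). The gripper opens to 88 mm and grips with 3 to 60 N. Pads are 20 mm wide; open, the fingers measure 115 mm over their backs; the gripper's body (75 mm by 178 mm) begins 61 mm behind the grasp point.
Start: joints at [-1.359, 0.091, 1.231, -0, 1.82, -0.057], TCP at [0.159, -0.578, 0.245] pointing down, gripper open.
Joint ranges: [-2.87, 2.87], [-0.86, 2.18], [0.17, 2.46], [-1.51, 4.65], [0.06, 2.69], [-2.65, 2.65]. Speed limits (rad/s): [2.57, 2.57, 3.01, 3.14, 3.14, 3.14].

### API

Orientations are given as [roll, pitch, yaw] about the fixed x, y, z axes, in that order (R = Rz(yaw) Ry(pitch) Rx(roll)).
In Python, from rig import r gives the robot as it stands.
- The arm moves only by the tool carry_out, never from a script. Its argument "moves" is a list that holds one entry, the list of rows, each a list of 5 numbers: the finger opening in m, from 0 to 0.0878, then the shift along the tool's x, y, z in m, then the turn about the tool's z in degrees. In form: [[[jaw, x, y, z, roll], ...]]. A call has 1 to 20 rows; each row shifts and turns the commanded pose from where the row before left it, along the tool's axes as they then stand; what a row does not reach is not made up. A row lasts 1/8 s, in which the tool goes at most 62.5 mm and 10.7 degrees, less where a joint would pass 70% of its speed; a pose out of reach is approached as far as the arm can. A call with a gripper value outside its range is refused whole. The fingers move at their own pace and stop on an object; "grip_force" is the grip in N (left out, the last holds). Time passes only in rows, so rows that do not move let the fingers close. It gives the time, the measured TCP pose, the force and the opening at its end, in the units of the state.
- r.sense(): the state, without advancing time (a new reading comes with each control period).
- r.camera(name): name is "scene" or "top" or "wrist"; returns a dict with "img" (384x512x3 uint8, blue, green, red), "fx", "fy", "cx", "cy" (pixels), "origin" and "rotation" of the camera in the world. Camera axes: x right, y up, looking along -z (the intrinsics and any distortion apply to the point x, -y, -z); pixel columns grow to the right and rows downward; lengths in m; the calibration is good to about 2 mm. A picture is of the moment at which its call begins. There is no depth.
- r.sign_off(): hands the job in, once; it reports no verdict.
The state is a dict: "t": time; "joint_positions": joint angles; "qd": joint speeds; "tau": joint torques, N m; "tool_pos": TCP position; "orientation": TCP orientation; "wrist_force": force on the tool from outside, world axes, zero at the start; "ft_torque": the same for the moment, N m; "grip_width": finger opening in m.
Only numpy, scipy, OpenCV 4.12 (cv2) and the standard library are available. Lean on these libraries where they do the work, as an engineer would, in place of code of your own. Each camera call takes 0.05 s, during which the arm holds its last target.

## Working session

There is one attempt and no reset: what is moved stays moved. The work goes in short steps, Python scripts to look and compute and a tool call to move; the robot and the scene stay as the last step left them, time stands still between calls to the robot, and variables do not carry over. Pictures are saved under pics/ and viewed, and the job is handed in when it is done.

Besides the shell and the picture viewer there is one more tool, called after "Request:" in YAML: its name, and indented under it one key for each argument. carry_out: Moves the arm, as the interface text tells. Its arguments: {"type":"object","properties":{"moves":{"type":"array","items":{"type":"array","items":{"type":"array","items":{"type":"number"}}}},"grip_force":{"type":"number"}},"required":["moves"]}

```bash
mkdir -p pics; ls
python3 - <<'E'
from rig import r
import cv2
print(r.sense())
for n in ["scene","top","wrist"]:
    c=r.camera(n); cv2.imwrite(f"pics/{n}0.png",c["img"]); print(n,{k:v for k,v in c.items() if k!="img"})
E
```

```text
pics
{'t': 0.0, 'joint_positions': array([-1.35870075e+00,  9.18322341e-02,  1.23188561e+00,  4.47058225e-06,
        1.81977312e+00, -5.66726823e-02]), 'qd': array([ 0.00011279, -0.0004306 ,  0.00125776, -0.00103178,  0.00024841,
       -0.00021917]), 'tau': array([-1.14723720e-03, -4.46457303e+01, -4.06438422e+01,  6.95308275e-02,
        2.93900468e-02, -1.49415773e-04]), 'tool_pos': array([ 0.15928918, -0.57821   ,  0.24352293]), 'orientation': array([-3.13969764e+00, -1.11852497e-04,  2.68769250e-01]), 'wrist_force': array([ 0.69462117, -0.05312011,  0.62724207]), 'ft_torque': array([ 0.00851901,  0.00701782, -0.03064867]), 'grip_width': 0.08777022331311157}
scene {'fx': 412.63460277071215, 'fy': 412.63460277071215, 'cx': 257.3966986497947, 'cy': 196.2334474730476, 'origin': array([ 1.01905573, -0.46865447,  0.89058162]), 'rotation': array([ 0.74294517, -0.01949963,  0.64757202])}
top {'fx': 472.7355220812036, 'fy': 472.7355220812036, 'cx': 253.32768798851828, 'cy': 193.43539461719632, 'origin': array([0.36287736, 0.14456662, 1.20170604]), 'rotation': array([ 0.20327613, -0.00413915, -1.57974514])}
wrist {'fx': 298.53197135001136, 'fy': 298.53197135001136, 'cx': 259.2966302576552, 'cy': 189.845942139096, 'origin': array([ 0.22139614, -0.5607793 ,  0.38427172]), 'rotation': array([-0.24220385,  0.00225104, -1.30310933])}
```

View pics/top0.png

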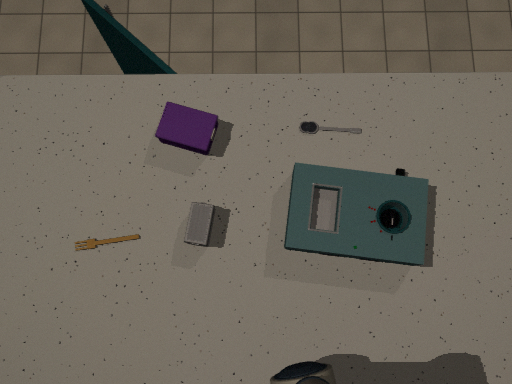

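View pics/scene0.png

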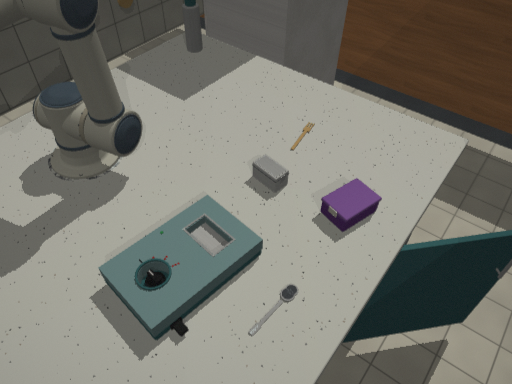

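View pics/wrist0.png

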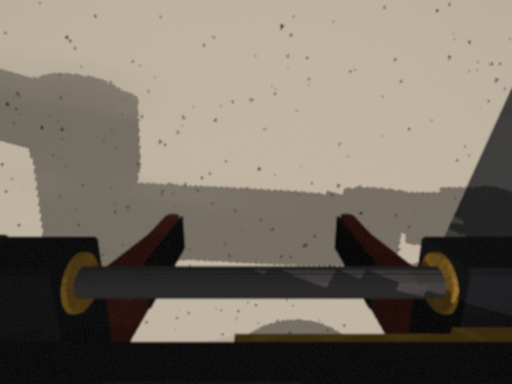

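The top view shows the warmer at about (357,213), with the well at (325,208) and the dial cup at (393,217). The container is near (200,223), the snack box at (188,128), the spoon at (330,128) and the fork at (108,242). I'll enlarge these to measure them.

```bash
cat > h.py <<'E'
import numpy as np, cv2
from scipy.spatial.transform import Rotation as R
def ray(c,u,v):
    d=np.array([(u-c["cx"])/c["fx"],-(v-c["cy"])/c["fy"],-1.0])
    return R.from_euler("xyz",c["rotation"]).as_matrix()@d
def pix2z(c,u,v,z):
    d=ray(c,u,v); o=np.array(c["origin"]); return o+d*(z-o[2])/d[2]
def proj(c,P):
    P=np.atleast_2d(P)
    q=(P-c["origin"])@R.from_euler("xyz",c["rotation"]).as_matrix()
    return np.c_[c["cx"]+c["fx"]*q[:,0]/-q[:,2], c["cy"]-c["fy"]*q[:,1]/-q[:,2]]
def crop(img,x0,x1,y0,y1,s,name):
    cv2.imwrite(name,cv2.resize(img[y0:y1,x0:x1],None,fx=s,fy=s,interpolation=cv2.INTER_CUBIC))
E
python3 - <<'E'
from h import *
t=cv2.imread("pics/top0.png"); s=cv2.imread("pics/scene0.png")
crop(t,280,440,155,275,5,"pics/tw.png"); crop(t,170,240,190,260,8,"pics/tc.png")
crop(s,95,270,190,345,4,"pics/sw.png"); crop(s,240,300,145,200,10,"pics/sc.png")
E
```

```text
(no output)
```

View pics/tw.png

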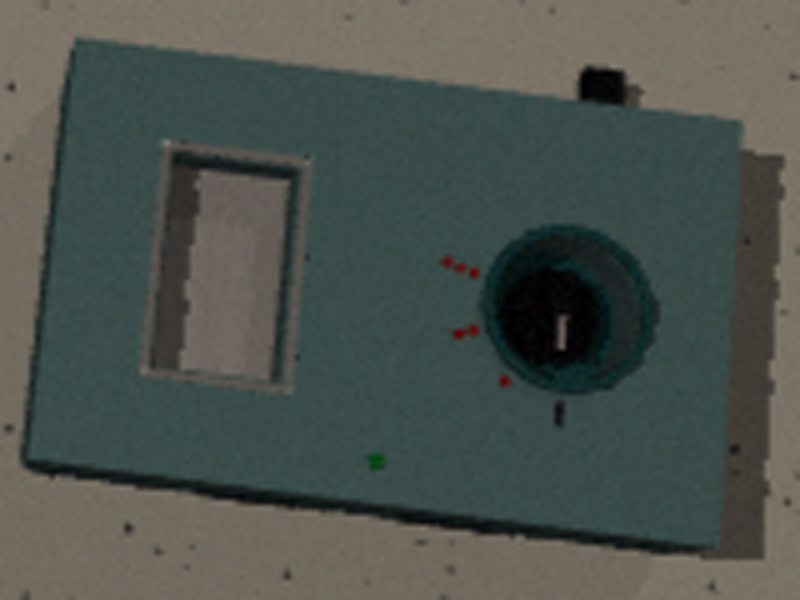

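View pics/tc.png

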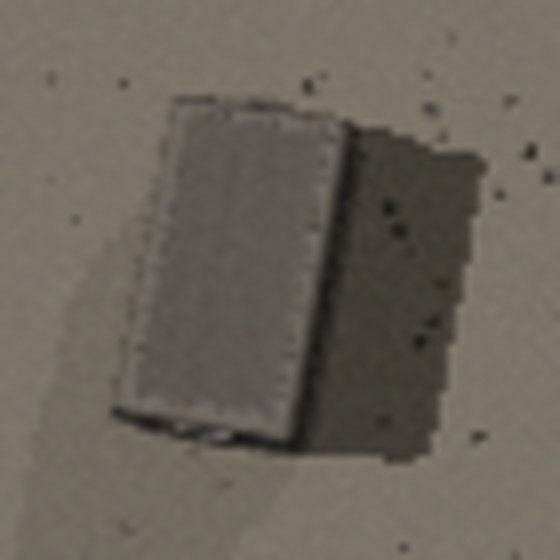

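View pics/sw.png

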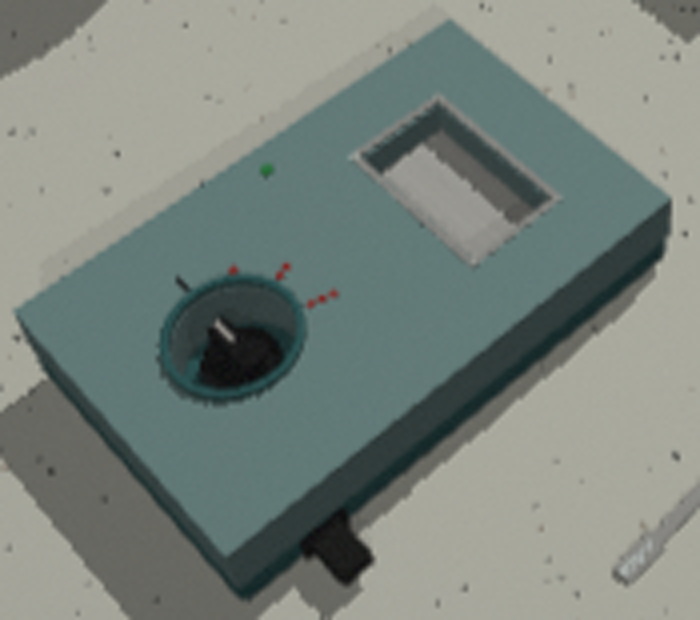

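View pics/sc.png

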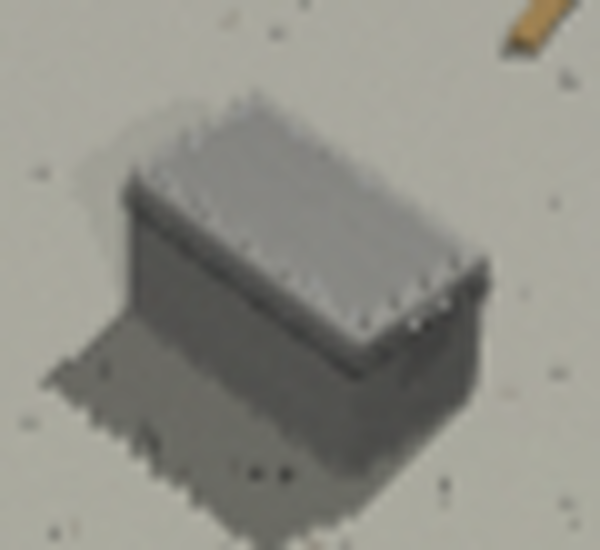

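```bash
cat > fit.py <<'E'
from h import *
from rig import r
from scipy.optimize import least_squares
T=r.camera("top");S=r.camera("scene")
def fit(loc,obs,x0):
    # obs: list of (cam, loc idx pts, pix)
    def res(p):
        Rz=R.from_euler("z",p[2]).as_matrix(); out=[]
        for c,L,uv in obs:
            out.append((proj(c,np.array(L)@Rz.T+[p[0],p[1],0])-np.array(uv)).ravel())
        return np.concatenate(out)
    s=least_squares(res,x0,loss="soft_l1"); return s.x,res(s.x).reshape(-1,2).round(1).tolist()
E
python3 - <<'E'
from fit import *
a,b,z=.105,.165,.073
c4=[[a,b,z],[a,-b,z],[-a,-b,z],[-a,b,z]]
f5=lambda L:[(u/5+280-.4,v/5+155-.4) for u,v in L]
f4=lambda L:[(u/4+95-.4,v/4+190-.4) for u,v in L]
w=[[0,.08,z],[0,-.085,z]]
top=f5([(78,38),(743,122),(718,548),(24,462)])
sc=f4([(670,200),(228,557),(17,313),(450,20)])
for n,o in (("top",[(T,c4,top)]),("sc",[(S,c4,sc)]),("both",[(T,c4,top),(S,c4,sc)])): print(n,fit(0,o,[.35,0,0]))
W=fit(0,[(T,c4,top),(S,c4,sc)],[.35,0,0])[0]
# well rim corners, centers from both
k=[(.0555+.004,.0305+.004)]
for n,c,L in (("top",T,f5([(165,143),(310,158),(290,392),(143,375)])),("sc",S,f4([(440,95),(560,198),(473,265),(350,155)]))):
    P=np.array([pix2z(c,u,v,.073) for u,v in L]); print(n,"well",P.mean(0),np.linalg.norm(np.diff(P,axis=0),axis=1))
Rz=R.from_euler("z",W[2]).as_matrix()
print("well pred",Rz@[0,.08,0]+[W[0],W[1],0],"cup",Rz@[0,-.085,0]+[W[0],W[1],0])
for n,c,L in (("top",T,f5([(570,309)])),("sc",S,f4([(233,339)]))): print("cup",n,pix2z(c,*L[0],.079))
# dots two, inner & outer in top
for q in f5([(473,331),(458,334),(559,413)]): print("dots",pix2z(T,*q,.073))
for q in f4([(280,276),(287,267),(182,284)]): print("dots sc",pix2z(S,*q,.073))
a,b,z=.05,.028,.06
c4=[[a,b,z],[a,-b,z],[-a,-b,z],[-a,b,z]]
top=[(u/8+170-.4,v/8+190-.4) for u,v in [(175,97),(350,122),(293,440),(118,406)]]
sc=[(u/10+240-.4,v/10+145-.4) for u,v in [(485,262),(360,350),(130,178),(255,93)]]
for n,o in (("top",[(T,c4,top)]),("sc",[(S,c4,sc)]),("both",[(T,c4,top),(S,c4,sc)])): print("cont",n,fit(0,o,[.35,.25,0]))
E
```

```text
top (array([ 0.54685234, -0.11410699, -0.13756622]), [[-0.5, 0.0], [-0.1, -0.0], [0.1, 0.4], [0.5, -0.4]])
sc (array([ 0.55000268, -0.11522978, -0.13362824]), [[1.0, -0.4], [0.0, 0.6], [-1.1, -0.3], [0.1, -0.3]])
both (array([ 0.54812912, -0.11456531, -0.13557321]), [[-0.5, -0.4], [-0.0, -0.7], [0.4, -0.3], [0.7, -0.8], [0.5, -0.8], [-0.6, -0.2], [-1.4, -1.1], [-0.1, -0.8]])
top well [ 0.55861083 -0.0356472   0.073     ] [0.07121654 0.11581503 0.07082274]
sc well [ 0.55899823 -0.03549017  0.073     ] [0.11440895 0.07040098 0.11597929]
well pred [ 0.55894178 -0.03529939  0.        ] cup [ 0.53664066 -0.19878535  0.        ]
cup top [ 0.53515367 -0.19882613  0.079     ]
cup sc [ 0.54054151 -0.20195785  0.079     ]
dots [ 0.52574216 -0.15307897  0.073     ]
dots [ 0.52434367 -0.14575006  0.073     ]
dots [ 0.48578473 -0.19191467  0.073     ]
dots sc [ 0.52710957 -0.1534727   0.073     ]
dots sc [ 0.52577783 -0.14648627  0.073     ]
dots sc [ 0.48613144 -0.19238382  0.073     ]
cont top (array([ 0.5265138 ,  0.27093494, -0.16742059]), [[-0.2, -0.7], [0.4, -0.3], [0.3, 0.2], [-0.6, 0.8]])
cont sc (array([ 0.52962924,  0.26740351, -0.16745423]), [[1.0, -0.0], [-0.1, 0.4], [-1.0, -0.2], [0.1, -0.2]])
cont both (array([ 0.52739656,  0.27015656, -0.16897434]), [[0.2, -1.1], [0.8, -0.7], [0.6, -0.1], [-0.3, 0.4], [0.9, -0.9], [-0.2, -0.5], [-1.0, -1.1], [0.1, -1.0]])
```

The two cameras agree to about 2–3 mm: container ≈ (0.528, 0.270) with yaw −0.168, well ≈ (0.559, −0.0355) with yaw −0.136, dial ≈ (0.537, −0.199). A half-turned yaw keeps joint 6 well within its range for every step. Next I'll plan the move to above the container.

```bash
cat > plan.py <<'E'
from h import *
import json
def plan(p0,yaw0,p1,yaw1,n,jaw):
    """straight line in n rows; tool down: x=(cos,sin,0) y=(sin,-cos,0) z=down"""
    p0,p1=np.array(p0,float),np.array(p1,float); rows=[]; p=p0.copy(); y=yaw0
    for i in range(1,n+1):
        d=p0+(p1-p0)*i/n-p; 
        rr=round(-np.degrees(yaw0+(yaw1-yaw0)*i/n-y),1)
        c,s=np.cos(y),np.sin(y)
        L=np.round([c*d[0]+s*d[1],s*d[0]-c*d[1],-d[2]],4)
        rows.append([jaw,*L.tolist(),rr])
        p=p+[c*L[0]+s*L[1],s*L[0]-c*L[1],-L[2]]; y-=np.radians(rr)
    print(json.dumps([rows])); print("end",p.round(4),round(y,4))
E
python3 - <<'E'
from plan import *
plan([.1593,-.5782,.2435],.2688,[.5275,.270,.235],np.pi-.168,18,.085)
E
```

```text
[[[0.085, 0.0322, -0.04, 0.0005, -8.6], [0.085, 0.0379, -0.0347, 0.0004, -8.6], [0.085, 0.0426, -0.0287, 0.0005, -8.6], [0.085, 0.0464, -0.022, 0.0005, -8.6], [0.085, 0.0492, -0.0148, 0.0005, -8.6], [0.085, 0.0509, -0.0072, 0.0004, -8.7], [0.085, 0.0514, 0.0005, 0.0005, -8.6], [0.085, 0.0507, 0.0082, 0.0005, -8.6], [0.085, 0.0489, 0.0156, 0.0004, -8.6], [0.085, 0.046, 0.0228, 0.0005, -8.6], [0.085, 0.0421, 0.0295, 0.0005, -8.6], [0.085, 0.0372, 0.0354, 0.0005, -8.6], [0.085, 0.0315, 0.0406, 0.0004, -8.6], [0.085, 0.0251, 0.0448, 0.0005, -8.6], [0.085, 0.0181, 0.0481, 0.0005, -8.6], [0.085, 0.0107, 0.0502, 0.0005, -8.7], [0.085, 0.003, 0.0513, 0.0004, -8.6], [0.085, -0.0047, 0.0512, 0.0005, -8.6]]]
end [0.5275 0.27   0.235 ] 2.9741
```

Request:
carry_out:
  moves:
    - [[0.085,0.0322,-0.04,0.0005,-8.6],[0.085,0.0379,-0.0347,0.0004,-8.6],[0.085,0.0426,-0.0287,0.0005,-8.6],[0.085,0.0464,-0.022,0.0005,-8.6],[0.085,0.0492,-0.0148,0.0005,-8.6],[0.085,0.0509,-0.0072,0.0004,-8.7],[0.085,0.0514,0.0005,0.0005,-8.6],[0.085,0.0507,0.0082,0.0005,-8.6],[0.085,0.0489,0.0156,0.0004,-8.6],[0.085,0.046,0.0228,0.0005,-8.6],[0.085,0.0421,0.0295,0.0005,-8.6],[0.085,0.0372,0.0354,0.0005,-8.6],[0.085,0.0315,0.0406,0.0004,-8.6],[0.085,0.0251,0.0448,0.0005,-8.6],[0.085,0.0181,0.0481,0.0005,-8.6],[0.085,0.0107,0.0502,0.0005,-8.7],[0.085,0.003,0.0513,0.0004,-8.6],[0.085,-0.0047,0.0512,0.0005,-8.6],[0.085,0,0,0,0],[0.085,0,0,0,0]]

```text
t: 2.75
tool_pos: [0.5274, 0.2694, 0.2358]
orientation: [-3.141, -0.001, 2.973]
wrist_force: [0.1, -0.6, -0.3]
grip_width: 0.0851
```

```bash
cat > look.py <<'E'
import sys
from h import *
from rig import r
n=sys.argv[1]; cam=sys.argv[2]
s=r.sense(); c=r.camera(cam)
print({k:np.round(s[k],4).tolist() for k in ("t","joint_positions","tool_pos","orientation","wrist_force","grip_width")})
cv2.imwrite(f"pics/{n}.png",c["img"]); np.save(f"pics/{n}.npy",{k:v for k,v in c.items() if k!="img"},allow_pickle=True)
E
python3 look.py w1 wrist
```

```text
{'t': 2.75, 'joint_positions': [0.415, 0.0691, 1.2694, -0.0004, 1.8041, -0.9873], 'tool_pos': [0.5274, 0.2694, 0.2358], 'orientation': [-3.1407, -0.0006, 2.973], 'wrist_force': [0.0762, -0.6097, -0.2873], 'grip_width': 0.0851}
```

View pics/w1.png

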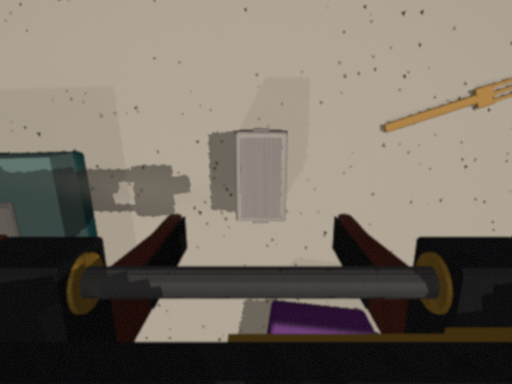

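Run:
```python
from h import *
crop(cv2.imread("pics/w1.png"),220,300,120,230,6,"pics/w1c.png")
```

```text
(no output)
```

View pics/w1c.png

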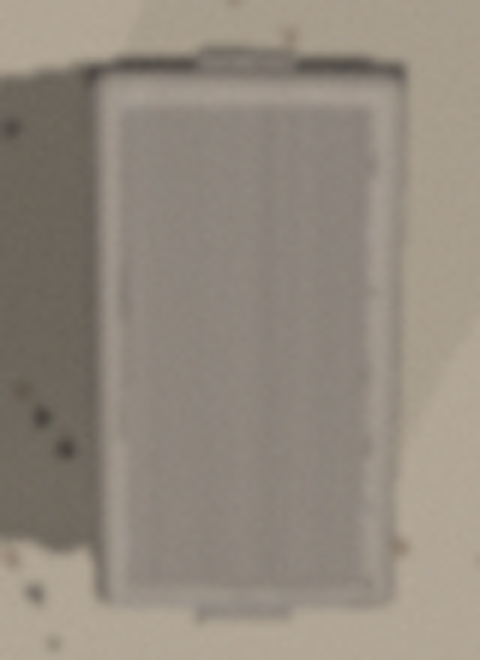

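Run:
```python
from h import *
c=np.load("pics/w1.npy",allow_pickle=True).item()
P=np.array([pix2z(c,u/6+219.6,v/6+119.6,.06) for u,v in [(100,77),(402,77),(390,602),(100,602)]])
print(P.round(4),P.mean(0)); print(np.linalg.norm(np.diff(P,axis=0),axis=1))
d=P[0]+P[1]-P[2]-P[3]; print(np.arctan2(d[1],d[0]), np.arctan2(-d[1],-d[0]))
# expected orientation/sanity: camera origin vs tool
print(c["origin"],c["rotation"])
```

```text
[[0.4747 0.2543 0.06  ]
 [0.4836 0.306  0.06  ]
 [0.5786 0.2896 0.06  ]
 [0.5695 0.2362 0.06  ]] [0.52660083 0.27151497 0.06      ]
[0.05248553 0.09645309 0.05417476]
2.9620163492353453 -0.17957630435444782
[0.46185043 0.28076917 0.37653581] [-2.44147714e-01 -1.95216792e-04  1.40111022e+00]
```

The wrist view shows the container straight ahead and square to the jaws, with lid corners at (236,132)–(287,220). That puts its centre at (0.5267, 0.271). I'll descend and grip.

Request:
carry_out:
  moves:
    - [[0.085,0.001,0.0015,0.03,0],[0.085,0,0,0.04,0],[0.085,0,0,0.04,0],[0.085,0,0,0.04,0],[0.085,0,0,0.02,0],[0.085,0,0,0.01,0],[0.085,0,0,0,0],[0.05,0,0,0,0],[0.05,0,0,0,0],[0.05,0,0,0,0],[0.05,0,0,0,0],[0.05,0,0,0,0]]
  grip_force: 25

```text
t: 4.3
tool_pos: [0.5271, 0.2713, 0.0568]
orientation: [3.142, 0.001, 2.974]
wrist_force: [-1.0, -1.5, 4.2]
grip_width: 0.056
```

```bash
python3 look.py w2 scene
```

```text
{'t': 4.3, 'joint_positions': [0.4182, 0.1161, 1.5382, -0.0005, 1.4865, -0.985], 'tool_pos': [0.5271, 0.2713, 0.0568], 'orientation': [3.1416, 0.0009, 2.974], 'wrist_force': [-1.0172, -1.4661, 4.241], 'grip_width': 0.056}
```

View pics/w2.png

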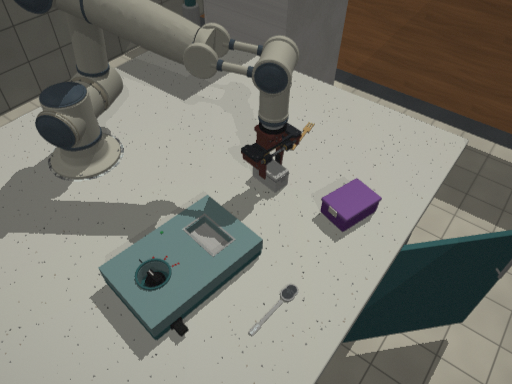

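Run:
```python
from plan import *
plan([.5271,.2713,.2068],2.974,[.559,-.0355,.2068],np.pi-.136,12,.05)
```

```text
[[[0.05, -0.0069, -0.0248, -0.0, -0.2], [0.05, -0.0068, -0.0248, -0.0, -0.1], [0.05, -0.0067, -0.0248, -0.0, -0.2], [0.05, -0.0067, -0.0248, -0.0, -0.1], [0.05, -0.0066, -0.0248, -0.0, -0.2], [0.05, -0.0066, -0.0249, -0.0, -0.1], [0.05, -0.0065, -0.0248, -0.0, -0.2], [0.05, -0.0064, -0.0249, -0.0, -0.1], [0.05, -0.0063, -0.0249, -0.0, -0.2], [0.05, -0.0063, -0.025, -0.0, -0.1], [0.05, -0.0063, -0.0249, -0.0, -0.2], [0.05, -0.0061, -0.025, -0.0, -0.1]]]
end [ 0.559  -0.0355  0.2068] 3.0054
```

Request:
carry_out:
  moves:
    - [[0.05,0,0,-0.01,0],[0.05,0,0,-0.02,0],[0.05,0,0,-0.03,0],[0.05,0,0,-0.03,0],[0.05,0,0,-0.03,0],[0.05,0,0,-0.02,0],[0.05,0,0,-0.01,0],[0.05,0,0,0,0],[0.05,0,0,0,0]]

```text
t: 5.48
tool_pos: [0.5264, 0.2712, 0.2045]
orientation: [-3.14, -0.002, 2.974]
wrist_force: [-0.0, 0.1, -4.5]
grip_width: 0.0557
```

Request:
carry_out:
  moves:
    - [[0.05,-0.0069,-0.0248,0,-0.2],[0.05,-0.0068,-0.0248,0,-0.1],[0.05,-0.0067,-0.0248,0,-0.2],[0.05,-0.0067,-0.0248,0,-0.1],[0.05,-0.0066,-0.0248,0,-0.2],[0.05,-0.0066,-0.0249,0,-0.1],[0.05,-0.0065,-0.0248,0,-0.2],[0.05,-0.0064,-0.0249,0,-0.1],[0.05,-0.0063,-0.0249,0,-0.2],[0.05,-0.0063,-0.025,0,-0.1],[0.05,-0.0063,-0.0249,0,-0.2],[0.05,-0.0061,-0.025,0,-0.1],[0.05,0,0,0,0],[0.05,0,0,0,0]]

```text
t: 7.22
tool_pos: [0.5584, -0.035, 0.2052]
orientation: [3.141, -0.002, 3.005]
wrist_force: [0.5, 0.0, -3.9]
grip_width: 0.0559
```

```bash
python3 look.py w3 wrist; python3 look.py t3 top
python3 - <<'E'
from h import *
crop(cv2.imread("pics/t3.png"),260,420,150,270,5,"pics/t3c.png")
E
```

```text
{'t': 7.225, 'joint_positions': [-0.1238, -0.021, 1.415, 0.0006, 1.7492, -1.5582], 'tool_pos': [0.5584, -0.035, 0.2052], 'orientation': [3.1411, -0.0016, 3.0054], 'wrist_force': [0.4731, 0.0187, -3.9178], 'grip_width': 0.0559}
{'t': 7.275, 'joint_positions': [-0.1232, -0.0213, 1.4148, 0.0005, 1.7492, -1.5583], 'tool_pos': [0.5585, -0.0347, 0.2055], 'orientation': [3.1411, -0.0011, 3.006], 'wrist_force': [-0.1176, 0.0731, -4.84], 'grip_width': 0.0558}
```

View pics/w3.png

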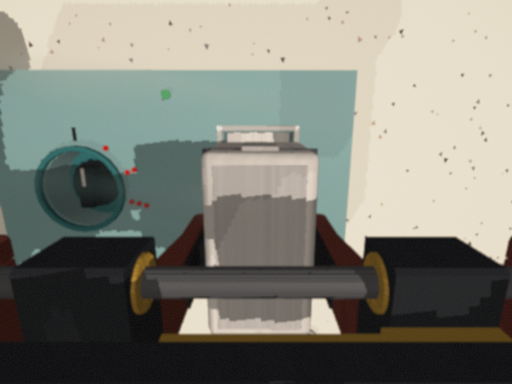

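View pics/t3c.png

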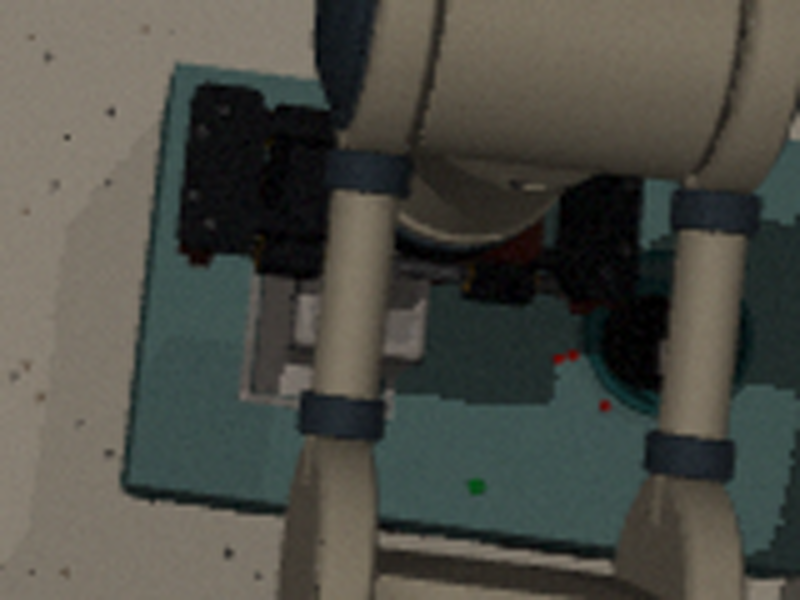

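Run:
```python
from h import *
im=cv2.imread("pics/w3.png"); crop(im,195,325,115,215,6,"pics/w3c.png")
c=np.load("pics/w3.npy",allow_pickle=True).item()
def box(cx,cy,yaw,hx,hy,z):
    Rz=R.from_euler("z",yaw).as_matrix()
    return np.array([[a,b,0] for a,b in((-hx,hy),(-hx,-hy),(hx,-hy),(hx,hy))])@Rz.T+[cx,cy,z]
print("rim",((proj(c,box(.5588,-.0355,-.136,.0575,.0355,.073))-[194.6,114.6])*6).round(0).tolist())
print("cont",((proj(c,box(.558,-.035,-.136,.05,.028,.2084))-[194.6,114.6])*6).round(0).tolist())
print("contbot",((proj(c,box(.558,-.035,-.136,.05,.028,.1484))-[194.6,114.6])*6).round(0).tolist())
u0,v0=170,80
crop(im,20,180,60,240,4,"pics/w3d.png")
cx=pix2z(c,82,187,.079);print("cup",cx)
```

```text
rim [[620.0, 71.0], [144.0, 72.0], [168.0, 786.0], [599.0, 785.0]]
cont [[749.0, 221.0], [18.0, 222.0], [75.0, 1333.0], [697.0, 1332.0]]
contbot [[641.0, 157.0], [128.0, 158.0], [157.0, 982.0], [614.0, 981.0]]
cup [ 0.53332494 -0.19546019  0.079     ]
```

View pics/w3c.png

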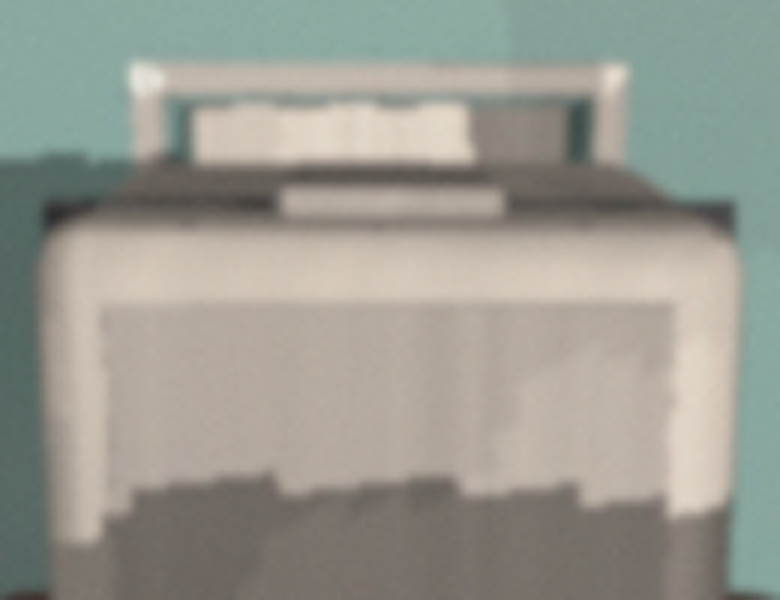

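View pics/w3d.png

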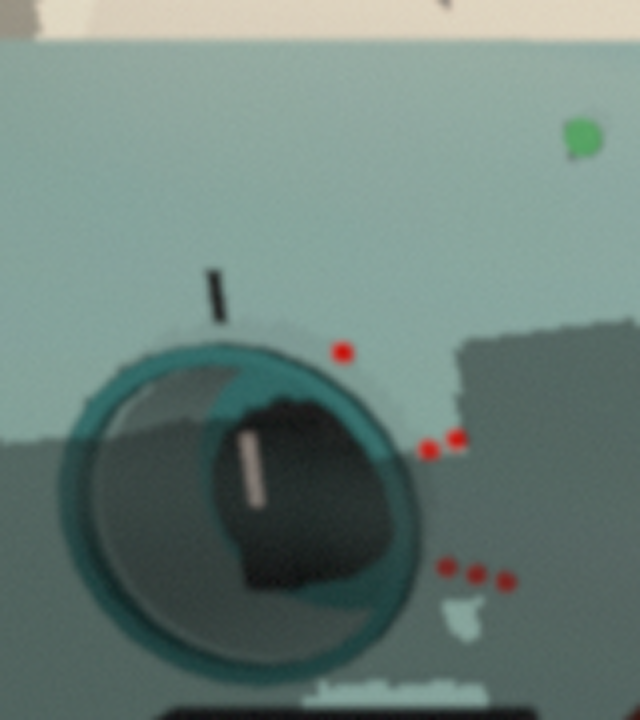

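The wrist view shows the well's far rim at (217–299, 126), just behind the held container. Its centre is about 1 mm off mine in y, so I'll correct for that and lower to just above the deck.

Request:
carry_out:
  moves:
    - [[0.05,-0.0009,-0.0011,0.015,0],[0.05,0,0,0.02,0],[0.05,0,0,0.015,0],[0.05,0,0,0.01,0],[0.05,0,0,0.005,0],[0.05,0,0,0,0],[0.05,0,0,0,0]]

```text
t: 8.2
tool_pos: [0.5598, -0.0367, 0.142]
orientation: [3.142, 0.001, 3.005]
wrist_force: [0.6, 0.4, -5.1]
grip_width: 0.0558
```

```bash
python3 look.py w4 wrist; python3 look.py s4 scene
python3 - <<'E'
from h import *
im=cv2.imread("pics/w4.png"); crop(im,195,325,115,215,6,"pics/w4c.png")
im=cv2.imread("pics/s4.png"); crop(im,140,270,160,270,6,"pics/s4c.png")
c=np.load("pics/w4.npy",allow_pickle=True).item()
def box(cx,cy,yaw,hx,hy,z):
    Rz=R.from_euler("z",yaw).as_matrix()
    return np.array([[a,b,0] for a,b in((-hx,hy),(-hx,-hy),(hx,-hy),(hx,hy))])@Rz.T+[cx,cy,z]
print("rim",((proj(c,box(.5588,-.0355,-.136,.0575,.0355,.073))-[194.6,114.6])*6).round(0).tolist())
E
```

```text
{'t': 8.2, 'joint_positions': [-0.1262, -0.0109, 1.5167, -0.0, 1.6343, -1.5608], 'tool_pos': [0.5598, -0.0367, 0.142], 'orientation': [3.1416, 0.0014, 3.0054], 'wrist_force': [0.6307, 0.4111, -5.0956], 'grip_width': 0.0558}
{'t': 8.25, 'joint_positions': [-0.1261, -0.0109, 1.5167, 0.0, 1.6344, -1.5608], 'tool_pos': [0.5598, -0.0367, 0.142], 'orientation': [3.1416, 0.0014, 3.0054], 'wrist_force': [-0.7786, 0.8323, -4.2172], 'grip_width': 0.0558}
rim [[704.0, 74.0], [84.0, 75.0], [122.0, 977.0], [667.0, 976.0]]
```

View pics/w4c.png

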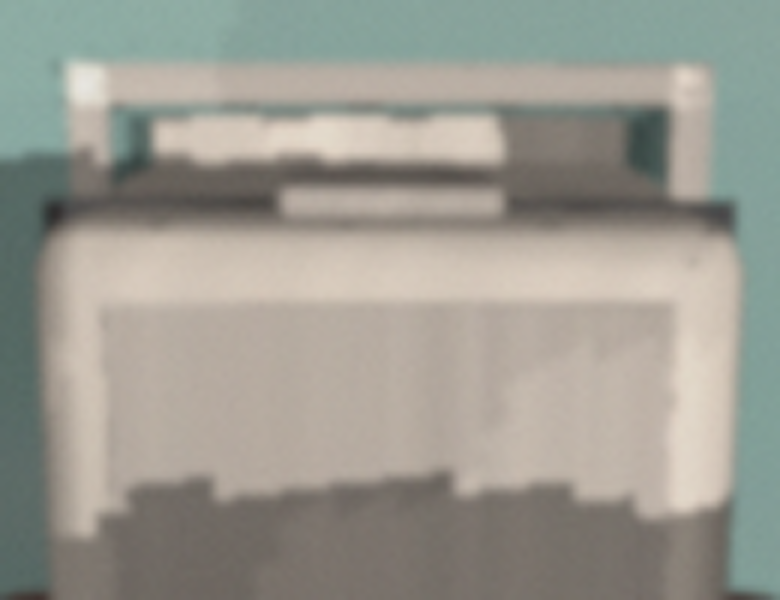

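View pics/s4c.png

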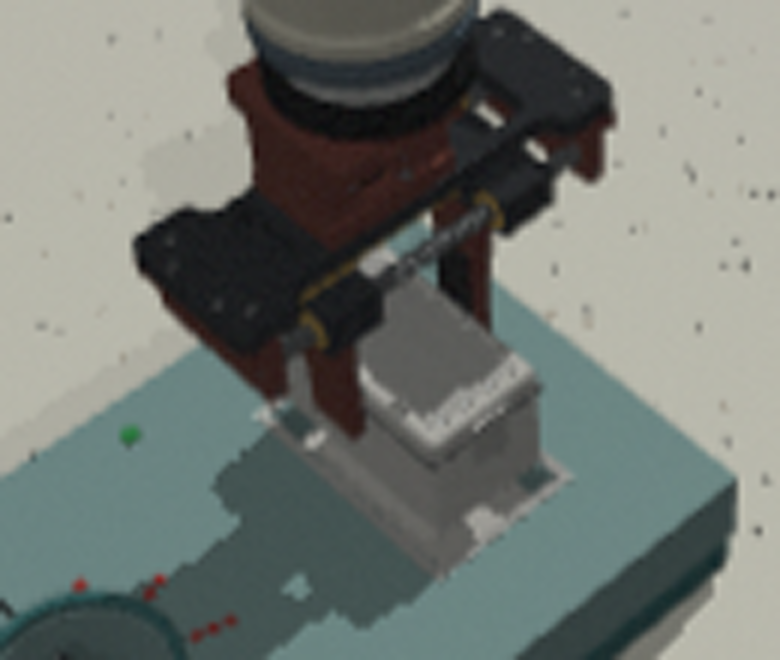

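Container and rim are now aligned sideways, both centred at about column 260, and the x gap looks right to within a millimetre. I'll lower in small steps.

Request:
carry_out:
  moves:
    - [[0.05,0.0006,0,0.003,0],[0.05,0,0,0.003,0],[0.05,0,0,0.003,0],[0.05,0,0,0.002,0],[0.05,0,0,0.002,0],[0.05,0,0,0.002,0],[0.05,0,0,0.001,0],[0.05,0,0,0,0]]

```text
t: 9.3
tool_pos: [0.5588, -0.0366, 0.125]
orientation: [-3.142, -0.0, 3.005]
wrist_force: [0.1, 0.3, -3.9]
grip_width: 0.056
```

It's about 5 mm into the well with no added force. Continuing.

Request:
carry_out:
  moves:
    - [[0.05,0,0,0.003,0],[0.05,0,0,0.003,0],[0.05,0,0,0.003,0],[0.05,0,0,0.003,0],[0.05,0,0,0.003,0],[0.05,0,0,0.001,0],[0.05,0,0,0,0]]

```text
t: 10.18
tool_pos: [0.5589, -0.0365, 0.1091]
orientation: [3.142, -0.0, 3.005]
wrist_force: [-0.2, -0.4, -4.4]
grip_width: 0.056
```

Request:
carry_out:
  moves:
    - [[0.05,0,0,0.0015,0],[0.05,0,0,0.0015,0],[0.05,0,0,0.001,0],[0.05,0,0,0.0005,0],[0.05,0,0,0,0]]

```text
t: 10.8
tool_pos: [0.5589, -0.0366, 0.1046]
orientation: [3.142, -0.0, 3.005]
wrist_force: [0.8, -0.4, -4.3]
grip_width: 0.0553
```

Request:
carry_out:
  moves:
    - [[0.05,0,0,0.0005,0],[0.05,0,0,0.0005,0],[0.05,0,0,0,0]]

```text
t: 11.18
tool_pos: [0.5589, -0.0366, 0.1038]
orientation: [3.142, 0.0, 3.005]
wrist_force: [-0.6, 0.4, -4.1]
grip_width: 0.0557
```

Request:
carry_out:
  moves:
    - [[0.05,0,0,0.0005,0],[0.05,0,0,0.0005,0],[0.05,0,0,0,0]]

```text
t: 11.55
tool_pos: [0.559, -0.0366, 0.1038]
orientation: [-3.142, 0.001, 3.005]
wrist_force: [-3.7, 0.7, 6.5]
grip_width: 0.0557
```

The wrist force went from −4 to +6.5 N at TCP z = 0.1038, the height predicted for a seated container. I'll release and retreat.

Request:
carry_out:
  moves:
    - [[0.07,0,0,0,0],[0.08,0,0,0,0],[0.08,0,0,0,0],[0.08,0,0,0,0],[0.08,0,0,0,0],[0.08,0,0,-0.02,0],[0.08,0,0,-0.03,0],[0.08,0,0,-0.04,0],[0.08,0,0,-0.03,0],[0.08,0,0,0,0],[0.08,0,0,0,0]]

```text
t: 12.92
tool_pos: [0.5587, -0.0366, 0.2221]
orientation: [3.142, -0.001, 3.005]
wrist_force: [-0.3, -0.2, -0.2]
grip_width: 0.0801
```

```bash
python3 look.py w5 wrist; python3 look.py s5 scene
python3 - <<'E'
from h import *
im=cv2.imread("pics/s5.png"); crop(im,140,270,160,270,6,"pics/s5c.png")
c=np.load("pics/s5.npy",allow_pickle=True).item()
for z in (.107,.073): print(((proj(c,[[.5588,-.036,z]])-[139.6,159.6])*6))
E
```

```text
{'t': 12.925, 'joint_positions': [-0.1261, -0.02, 1.3842, 0.0, 1.778, -1.5608], 'tool_pos': [0.5587, -0.0366, 0.2221], 'orientation': [3.1416, -0.0006, 3.0055], 'wrist_force': [-0.2649, -0.1907, -0.1754], 'grip_width': 0.0801}
{'t': 12.975, 'joint_positions': [-0.1261, -0.0194, 1.3852, 0.0, 1.778, -1.5608], 'tool_pos': [0.5584, -0.0365, 0.2212], 'orientation': [3.1416, -0.0021, 3.0055], 'wrist_force': [-0.038, 0.0876, -0.5741], 'grip_width': 0.0797}
[[405.38044852 393.54576653]]
[[411.15922479 445.00923678]]
```

View pics/w5.png

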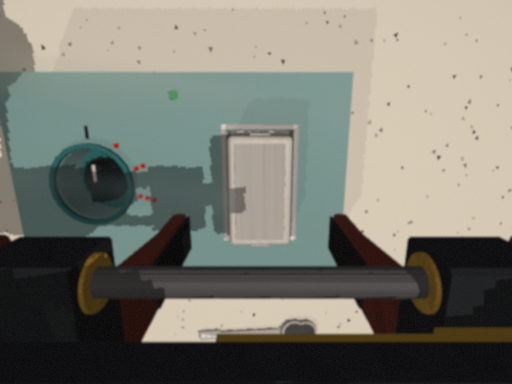

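View pics/s5c.png

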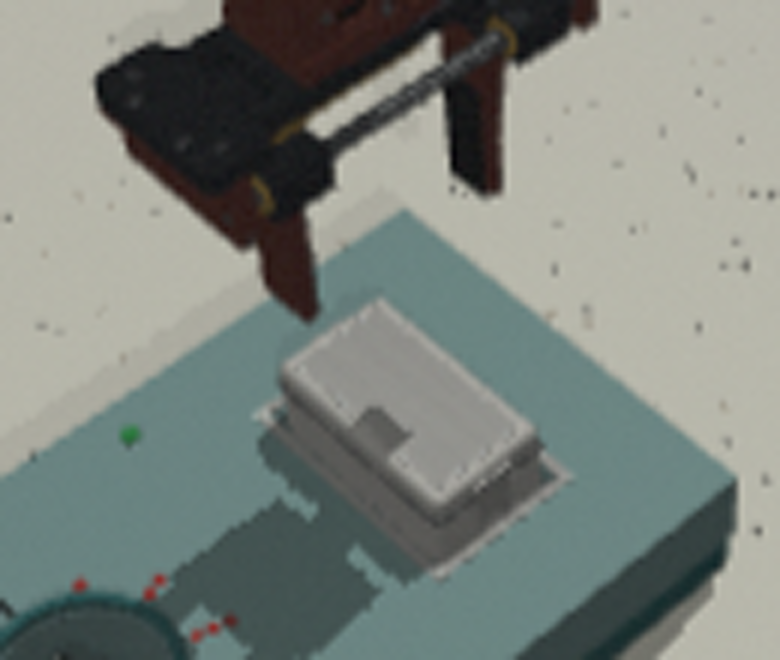

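The container stands level inside the well rim, with its lid centred at about (261,188) in the wrist view. Next I'll move over the dial.

Request:
carry_out:
  moves:
    - [[0.06,0.0004,-0.0244,0,0],[0.04,0,-0.035,0,0],[0.026,0,-0.035,0,0],[0.026,0,-0.035,0,0],[0.026,0,-0.025,0,0],[0.026,0,-0.01,0,0],[0.026,0,0,0,0],[0.026,0,0,0,0],[0.026,0,0,0,0]]

```text
t: 14.15
tool_pos: [0.5364, -0.1985, 0.2227]
orientation: [3.141, 0.0, 3.007]
wrist_force: [-0.3, -0.6, 0.2]
grip_width: 0.026
```

```bash
python3 look.py w6 wrist
python3 - <<'E'
from h import *
im=cv2.imread("pics/w6.png"); crop(im,170,350,90,240,4,"pics/w6c.png")
c=np.load("pics/w6.npy",allow_pickle=True).item()
f=lambda P:((proj(c,P)-[169.6,89.6])*4).round(0).tolist()
Rz=R.from_euler("z",-.136).as_matrix(); D=np.array([.536,-.1992,0])
print("dots2 inner/outer, OFF dir", f([D+Rz@[-rr*np.cos(1.22),rr*np.sin(1.22),.073] for rr in (.047,.054)]))
print("1dot 3dot inner",f([D+Rz@[-.047*np.cos(a),.047*np.sin(a),.073] for a in (.61,1.83)]))
print("bar", f([D+Rz@[a,b,.069] for a,b in((-.02,.007),(-.02,-.007),(.02,-.007),(.02,.007))]))
ang=np.linspace(0,2*np.pi,9)[:8]
print("lip", f([D+Rz@[.041*np.cos(a),.041*np.sin(a),.079] for a in ang]))
E
```

```text
{'t': 14.15, 'joint_positions': [-0.4141, 0.0119, 1.3514, 0.0002, 1.7783, -1.8499], 'tool_pos': [0.5364, -0.1985, 0.2227], 'orientation': [3.1414, 0.0001, 3.0067], 'wrist_force': [-0.3349, -0.5523, 0.2001], 'grip_width': 0.026}
dots2 inner/outer, OFF dir [[533.0, 313.0], [561.0, 303.0]]
1dot 3dot inner [[466.0, 221.0], [535.0, 423.0]]
bar [[382.0, 295.0], [326.0, 295.0], [327.0, 449.0], [382.0, 449.0]]
lip [[354.0, 540.0], [470.0, 495.0], [522.0, 382.0], [476.0, 264.0], [354.0, 213.0], [232.0, 264.0], [186.0, 382.0], [238.0, 495.0]]
```

View pics/w6c.png

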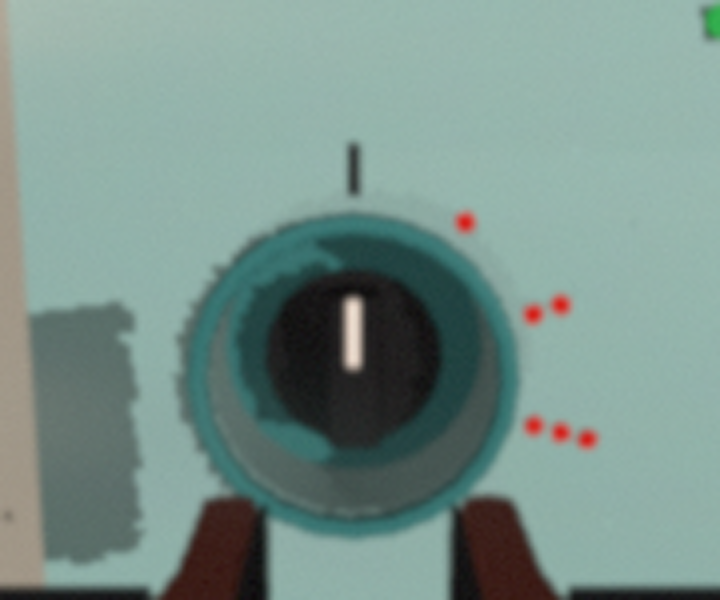

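My projected model (bar, lip, dots) falls on the picture to within about half a millimetre, so dial axis (0.536, −0.1992) and yaw −0.136 are confirmed. Now down around the bar.

Request:
carry_out:
  moves:
    - [[0.026,0.0003,-0.0007,0.03,0],[0.026,0,0,0.04,0],[0.026,0,0,0.03,0],[0.026,0,0,0.02,0],[0.026,0,0,0.01,0],[0.026,0,0,0.005,0],[0.026,0,0,0.005,0],[0.026,0,0,0,0],[0.026,0,0,0,0]]
  grip_force: 20

```text
t: 15.32
tool_pos: [0.5361, -0.2002, 0.0833]
orientation: [-3.141, 0.001, 3.005]
wrist_force: [-0.3, 0.1, 0.9]
grip_width: 0.026
```

```bash
python3 look.py w7 wrist
```

```text
{'t': 15.325, 'joint_positions': [-0.4169, 0.0446, 1.5655, -0.0, 1.5305, -1.8515], 'tool_pos': [0.5361, -0.2002, 0.0833], 'orientation': [-3.1413, 0.001, 3.0054], 'wrist_force': [-0.2885, 0.0988, 0.9177], 'grip_width': 0.026}
```

View pics/w7.png

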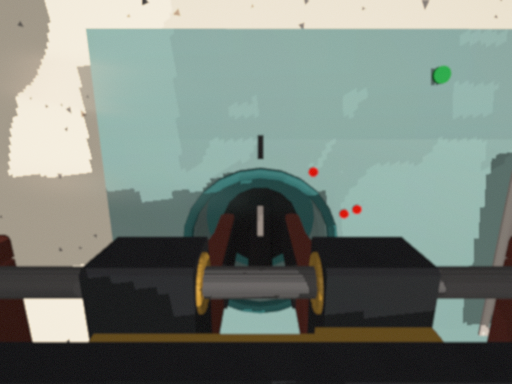

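The bar is centred between the fingers (pointer at column 260, fingers at 232 and 288). I'll descend alongside the bar and close lightly.

Request:
carry_out:
  moves:
    - [[0.026,0,0.0004,0.004,0],[0.026,0,0,0.003,0],[0.026,0,0,0.001,0],[0.026,0,0,0,0],[0.018,0,0,0,0],[0.016,0,0,0,0],[0.012,0,0,0,0],[0.01,0,0,0,0],[0.01,0,0,0,0]]
  grip_force: 6

```text
t: 16.5
tool_pos: [0.5359, -0.1998, 0.0748]
orientation: [-3.141, 0.0, 3.005]
wrist_force: [-0.2, -2.0, 0.8]
grip_width: 0.014
```

Request:
carry_out:
  moves:
    - [[0.01,0,-0.0002,0.0005,0],[0.01,0,0,0.0005,0],[0.01,0,0,0.0005,0],[0.01,0,0,0.0005,0],[0.01,0,0,0,0]]

```text
t: 17.12
tool_pos: [0.5359, -0.1999, 0.0727]
orientation: [-3.142, 0.0, 3.005]
wrist_force: [-1.1, 0.1, 3.6]
grip_width: 0.0139
```

Request:
carry_out:
  moves:
    - [[0.01,0,0,0.0005,0],[0.01,0,0,0.0005,0],[0.01,0,0,0,0]]

```text
t: 17.5
tool_pos: [0.5359, -0.1999, 0.0717]
orientation: [3.142, 0.0, 3.005]
wrist_force: [-0.6, 0.2, 4.6]
grip_width: 0.0138
```

Request:
carry_out:
  moves:
    - [[0.01,0,0,0.0005,0],[0.01,0,0,0,0]]

```text
t: 17.75
tool_pos: [0.5359, -0.1999, 0.0711]
orientation: [-3.142, 0.0, 3.005]
wrist_force: [-1.1, 0.9, 3.7]
grip_width: 0.014
```

Request:
carry_out:
  moves:
    - [[0.01,0,0,0.0005,0],[0.01,0,0,0,0]]

```text
t: 18.0
tool_pos: [0.5359, -0.1999, 0.0707]
orientation: [-3.142, 0.0, 3.006]
wrist_force: [0.2, 0.3, 3.9]
grip_width: 0.014
```

Request:
carry_out:
  moves:
    - [[0.01,0,0,0.0003,0],[0.01,0,0,0,0]]

```text
t: 18.25
tool_pos: [0.5359, -0.1999, 0.0704]
orientation: [-3.142, 0.0, 3.005]
wrist_force: [-0.4, -1.0, 4.8]
grip_width: 0.0142
```

Request:
carry_out:
  moves:
    - [[0.01,0,0,0.0005,0],[0.01,0,0,0,0]]

```text
t: 18.5
tool_pos: [0.5359, -0.1999, 0.0698]
orientation: [-3.142, 0.0, 3.005]
wrist_force: [-0.5, -0.5, 4.5]
grip_width: 0.0138
```

Request:
carry_out:
  moves:
    - [[0.01,0,0,0.0004,0],[0.01,0,0,0,0]]

```text
t: 18.75
tool_pos: [0.5359, -0.1999, 0.0695]
orientation: [-3.142, 0.0, 3.006]
wrist_force: [-0.6, -0.0, 4.8]
grip_width: 0.0141
```

Request:
carry_out:
  moves:
    - [[0.01,0,0,0.0004,0],[0.01,0,0,0,0]]

```text
t: 19.0
tool_pos: [0.5359, -0.1998, 0.0691]
orientation: [-3.142, 0.0, 3.006]
wrist_force: [0.3, -0.1, 4.8]
grip_width: 0.0139
```

Request:
carry_out:
  moves:
    - [[0.01,0,0,0.0004,0],[0.01,0,0,0,0]]

```text
t: 19.25
tool_pos: [0.5359, -0.1999, 0.0687]
orientation: [-3.142, 0.0, 3.005]
wrist_force: [0.4, -0.4, 4.3]
grip_width: 0.0139
```

Request:
carry_out:
  moves:
    - [[0.01,0,0,0.0004,0],[0.01,0,0,0,0]]

```text
t: 19.5
tool_pos: [0.5358, -0.1999, 0.0683]
orientation: [-3.142, 0.0, 3.005]
wrist_force: [-0.3, 0.4, 5.9]
grip_width: 0.0142
```

Request:
carry_out:
  moves:
    - [[0.01,0,0,0.0004,0],[0.01,0,0,0,0]]

```text
t: 19.75
tool_pos: [0.5359, -0.1999, 0.0681]
orientation: [-3.141, 0.0, 3.006]
wrist_force: [-0.7, -0.0, 6.5]
grip_width: 0.0141
```

Request:
carry_out:
  moves:
    - [[0.01,0,0,0.0004,0],[0.01,0,0,0,0]]

```text
t: 20.0
tool_pos: [0.5359, -0.1999, 0.0681]
orientation: [-3.141, 0.0, 3.005]
wrist_force: [-1.1, 0.1, 6.6]
grip_width: 0.0143
```

Request:
carry_out:
  moves:
    - [[0.01,0,0,0.0004,0],[0.01,0,0,0,0]]

```text
t: 20.25
tool_pos: [0.536, -0.1999, 0.0678]
orientation: [-3.141, 0.001, 3.006]
wrist_force: [-1.6, 0.4, 8.0]
grip_width: 0.0136
```

Request:
carry_out:
  moves:
    - [[0.01,0,0,0.0004,0],[0.01,0,0,0,0]]

```text
t: 20.5
tool_pos: [0.5361, -0.1999, 0.0675]
orientation: [-3.141, 0.001, 3.006]
wrist_force: [-0.4, 0.6, 8.5]
grip_width: 0.014
```

Request:
carry_out:
  moves:
    - [[0.01,0,0,0.0003,0],[0.01,0,0,0,0]]

```text
t: 20.75
tool_pos: [0.5361, -0.1999, 0.0673]
orientation: [-3.141, 0.001, 3.006]
wrist_force: [-1.2, 0.3, 8.0]
grip_width: 0.014
```

Request:
carry_out:
  moves:
    - [[0.01,0,0,0.0004,0],[0.01,0,0,0,0]]

```text
t: 21.0
tool_pos: [0.5362, -0.1999, 0.0669]
orientation: [-3.141, 0.001, 3.006]
wrist_force: [-0.1, 0.1, 7.6]
grip_width: 0.0138
```

Request:
carry_out:
  moves:
    - [[0.01,0,0,0.0004,0],[0.01,0,0,0,0]]

```text
t: 21.25
tool_pos: [0.5363, -0.1999, 0.0665]
orientation: [-3.141, 0.001, 3.006]
wrist_force: [-2.2, -0.1, 7.6]
grip_width: 0.0138
```

```bash
python3 look.py s8 scene; python3 look.py w8 wrist
python3 - <<'E'
from h import *
im=cv2.imread("pics/s8.png"); crop(im,95,225,210,310,6,"pics/s8c.png")
im=cv2.imread("pics/w8.png"); crop(im,170,350,130,260,4,"pics/w8c.png")
E
```

```text
{'t': 21.25, 'joint_positions': [-0.4164, 0.0547, 1.5854, 0.0002, 1.5, -1.8512], 'tool_pos': [0.5363, -0.1999, 0.0665], 'orientation': [-3.1413, 0.0015, 3.0055], 'wrist_force': [-2.1636, -0.0612, 7.6378], 'grip_width': 0.0138}
{'t': 21.3, 'joint_positions': [-0.4164, 0.0547, 1.5854, 0.0002, 1.5, -1.8512], 'tool_pos': [0.5363, -0.1999, 0.0666], 'orientation': [-3.1413, 0.0015, 3.0056], 'wrist_force': [-0.1836, 0.7437, 8.2702], 'grip_width': 0.0137}
```

View pics/s8c.png

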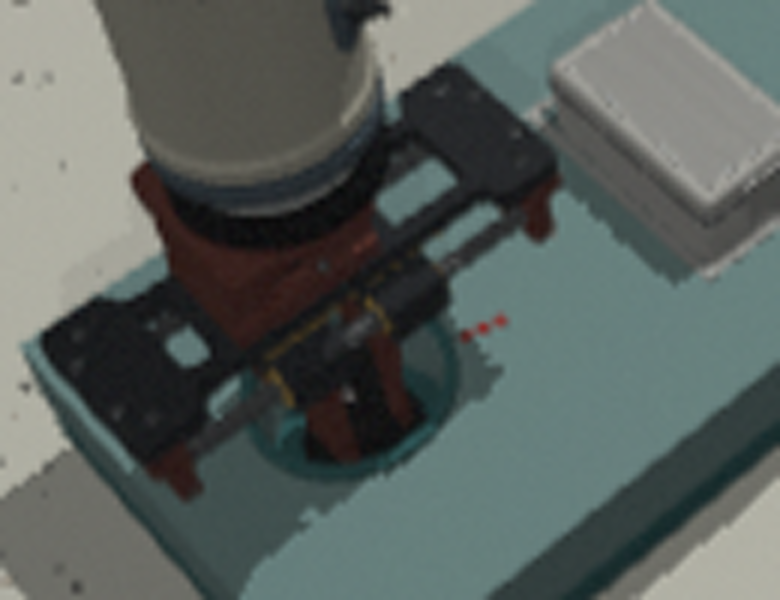

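View pics/w8c.png

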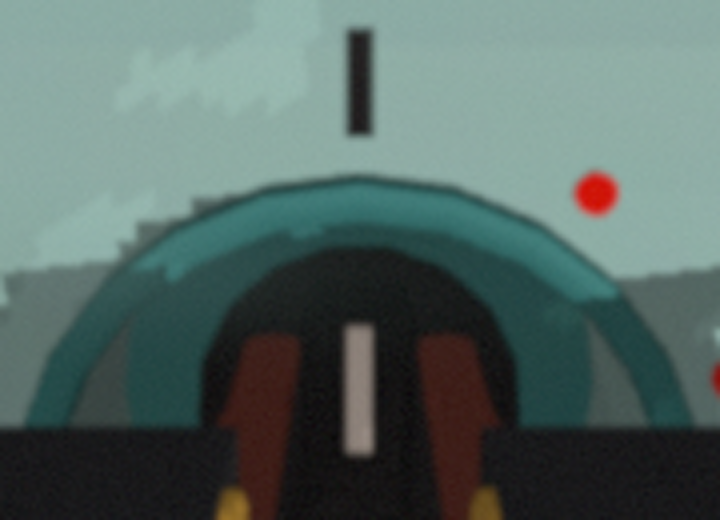

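The force plateaus at about 7.8 N while the tool keeps creeping down, so the light grip is now slipping on a bottomed dial. The spring phase was about 4.5 N and ended around TCP z ≈ 0.068. I'll grip more firmly and top the push up to 10–11 N.

Request:
carry_out:
  moves:
    - [[0.01,0,0,0,0],[0.01,0,0,0,0],[0.01,0,0,0.0002,0],[0.01,0,0,0,0]]
  grip_force: 20

```text
t: 21.85
tool_pos: [0.5363, -0.1999, 0.0666]
orientation: [-3.141, 0.002, 3.006]
wrist_force: [-0.8, -0.3, 9.5]
grip_width: 0.0138
```

Request:
carry_out:
  moves:
    - [[0.01,0,0,0.0002,0],[0.01,0,0,0,0]]

```text
t: 22.1
tool_pos: [0.5363, -0.1999, 0.0665]
orientation: [-3.141, 0.002, 3.006]
wrist_force: [-1.4, 0.4, 10.0]
grip_width: 0.0138
```

Position holds at 0.0665 while the force rises to 10 N, so this is the hard bottom. I'll start the clockwise turn carefully.

Request:
carry_out:
  moves:
    - [[0.01,0,0,0,1.5],[0.01,0,0,0,1.5],[0.01,0,0,0,1],[0.01,0,0,0,0]]

```text
t: 22.6
tool_pos: [0.5363, -0.1999, 0.0665]
orientation: [-3.141, 0.002, 2.936]
wrist_force: [-1.4, 1.4, 10.6]
grip_width: 0.0137
```

```bash
python3 -c "
from rig import r
s=r.sense();print(s['ft_torque'],s['wrist_force'],s['orientation'],s['tool_pos'])"
```

```text
[0.14979853 0.13875484 0.00286881] [-1.41948877  1.41238016 10.57407722] [-3.14145704e+00  1.66341402e-03  2.93566293e+00] [ 0.53629361 -0.19989988  0.06654498]
```

Request:
carry_out:
  moves:
    - [[0.01,0,0,0,2],[0.01,0,0,0,2],[0.01,0,0,0,2],[0.01,0,0,0,0]]

```text
t: 23.1
tool_pos: [0.5363, -0.1998, 0.0665]
orientation: [3.141, 0.002, 2.831]
wrist_force: [-1.1, 1.7, 10.0]
grip_width: 0.0139
```

```bash
python3 look.py w9 wrist; python3 -c "
from rig import r
s=r.sense();print(s['ft_torque'])
from h import *
im=cv2.imread('pics/w9.png'); crop(im,170,350,130,260,4,'pics/w9c.png')"
```

```text
{'t': 23.1, 'joint_positions': [-0.4163, 0.0546, 1.5855, 0.0003, 1.4998, -1.6763], 'tool_pos': [0.5363, -0.1998, 0.0665], 'orientation': [3.1414, 0.0016, 2.8308], 'wrist_force': [-1.0508, 1.6616, 10.0433], 'grip_width': 0.0139}
[0.18894857 0.02634626 0.02205416]
```

View pics/w9c.png

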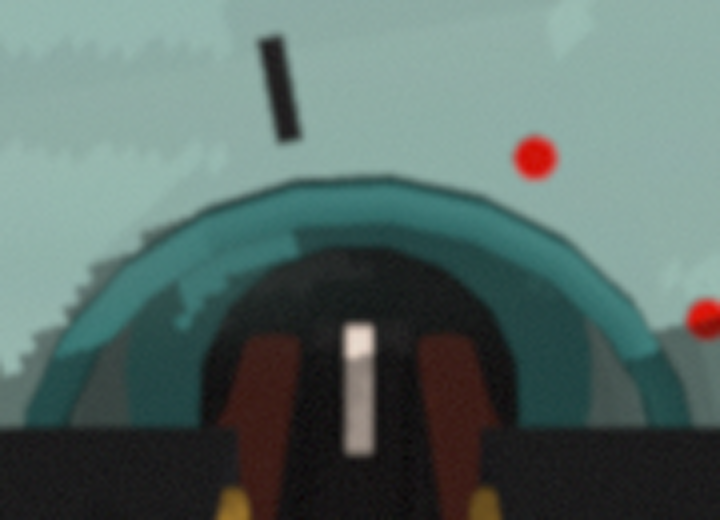

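The pointer stays square in the grip while the OFF bar moves away, so the dial is turning with the tool (10° so far). Continuing.

Request:
carry_out:
  moves:
    - [[0.01,0,0,0,4],[0.01,0,0,0,4],[0.01,0,0,0,4],[0.01,0,0,0,4],[0.01,0,0,0,4],[0.01,0,0,0,4],[0.01,0,0,0,4],[0.01,0,0,0,2],[0.01,0,0,0,0]]

```text
t: 24.28
tool_pos: [0.5364, -0.1996, 0.0665]
orientation: [3.14, 0.001, 2.307]
wrist_force: [-0.6, 1.3, 9.4]
grip_width: 0.0135
```

Request:
carry_out:
  moves:
    - [[0.01,0,0,0,4],[0.01,0,0,0,4],[0.01,0,0,0,4],[0.01,0,0,0,4],[0.01,0,0,0,4],[0.01,0,0,0,4],[0.01,0,0,0,4],[0.01,0,0,0,2],[0.01,0,0,0,0],[0.01,0,0,0,0]]

```text
t: 25.52
tool_pos: [0.5366, -0.1996, 0.0665]
orientation: [3.139, 0.0, 1.784]
wrist_force: [1.0, 2.2, 9.1]
grip_width: 0.0136
```

```bash
python3 look.py w10 wrist; python3 -c "
from h import *
im=cv2.imread('pics/w10.png'); crop(im,170,350,110,260,4,'pics/w10c.png')"
```

```text
{'t': 25.525, 'joint_positions': [-0.416, 0.0547, 1.5855, 0.001, 1.4993, -0.6294], 'tool_pos': [0.5366, -0.1996, 0.0665], 'orientation': [3.1393, 0.0004, 1.7841], 'wrist_force': [0.9597, 2.1567, 9.0591], 'grip_width': 0.0136}
```

View pics/w10c.png

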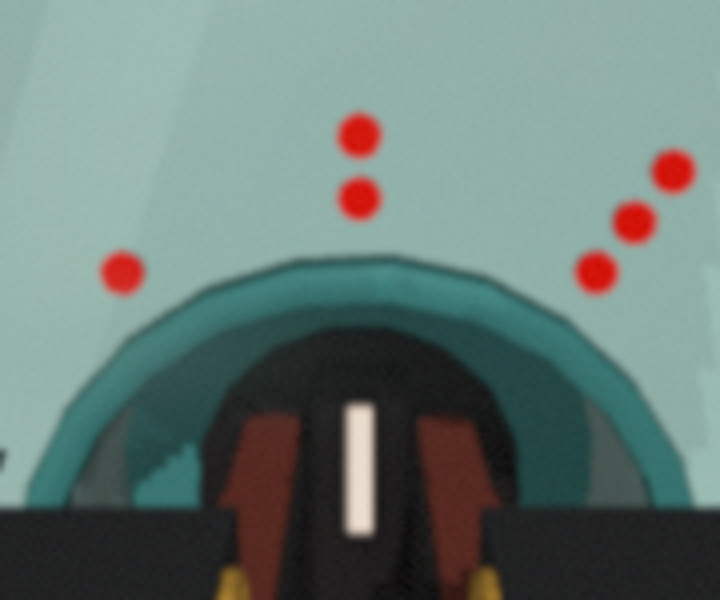

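The pointer lines up exactly with the two dots (all at column ≈ 260). I'll ease off, open inside the cup and rise straight up.

Request:
carry_out:
  moves:
    - [[0.01,0,0,-0.0005,0],[0.026,0,0,0,0],[0.026,0,0,0,0],[0.026,0,0,0,0],[0.026,0,0,-0.01,0],[0.026,0,0,-0.02,0],[0.026,0,0,-0.04,0],[0.026,0,0,-0.05,0],[0.026,0,0,-0.03,0],[0.026,0,0,0,0],[0.026,0,0,0,0]]

```text
t: 26.95
tool_pos: [0.5355, -0.1997, 0.2148]
orientation: [-3.141, -0.001, 1.784]
wrist_force: [-0.7, -0.0, -0.4]
grip_width: 0.0259
```

```bash
python3 look.py w11 wrist; python3 look.py s11 scene; python3 -c "
from h import *
im=cv2.imread('pics/w11.png'); crop(im,170,350,90,240,4,'pics/w11c.png')"
```

```text
{'t': 26.95, 'joint_positions': [-0.4165, 0.0114, 1.3659, -0.0, 1.7656, -0.6294], 'tool_pos': [0.5355, -0.1997, 0.2148], 'orientation': [-3.1406, -0.0007, 1.7838], 'wrist_force': [-0.6795, -0.0033, -0.42], 'grip_width': 0.0259}
{'t': 27.0, 'joint_positions': [-0.4165, 0.0119, 1.3668, -0.0, 1.7656, -0.6295], 'tool_pos': [0.5353, -0.1996, 0.2139], 'orientation': [-3.1394, -0.0016, 1.7838], 'wrist_force': [0.1303, 0.2575, -0.8791], 'grip_width': 0.0257}
```

View pics/w11c.png

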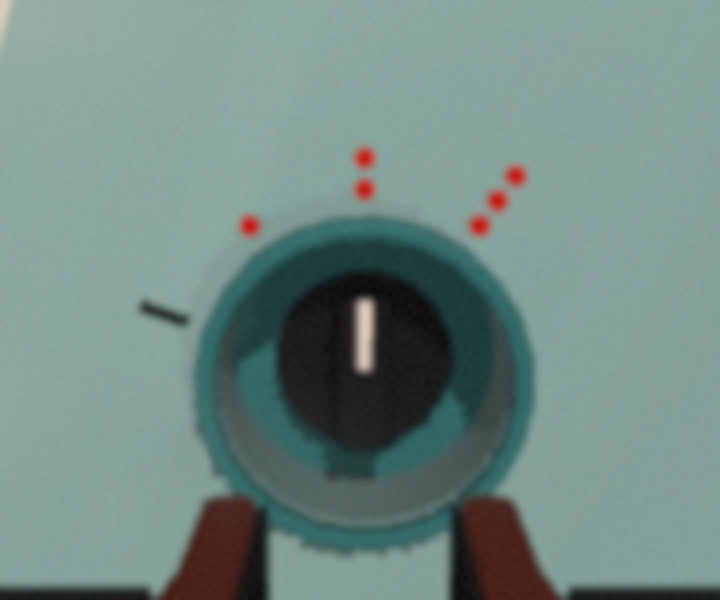

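View pics/s11.png

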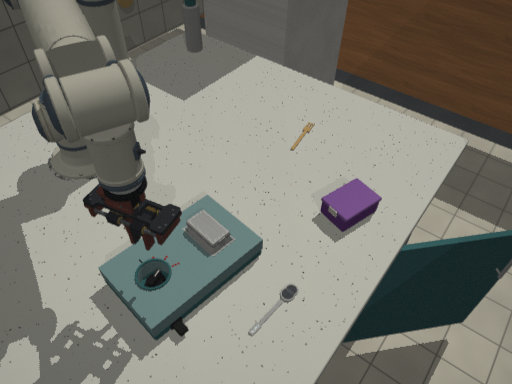

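The dial rests on the two dots, the container is seated, the other items haven't moved and the arm is clear. Handing in.

```bash
python3 -c "
from rig import r
print(r.sign_off())"
```

```text
the job is handed in; nothing more can be done
None
```

The container is in the well, the dial is on the two-dot mark, and I handed the job in at about 27 s. Sign-off gives no verdict, so this rests on my own checks.

- **Container:** I lowered it in small steps. It met the well floor at TCP z = 0.1038, the height expected when fully home, with a change of about 10 N, and I let go there. The pictures afterwards show it level inside the rim.
- **Dial:** I felt it down through a spring of about 4.5 N to a hard bottom and held it there at 9–10.6 N on the wrist sensor. I then turned it 70° clockwise and let go. The last wrist picture shows the pointer in line with the two dots.
- **Everything else:** The snack box, spoon and fork look unmoved in the last scene picture; I did not measure them. The gripper is about 11 cm above the lip, with only noise (below 1 N) on the wrist sensor.
- **Disagreements:** The scene camera read positions up to 3–4 mm away from the top camera. I went with the top and wrist views, and the descents by feel agreed with them. My first light grip slipped along the bar at about 7.8 N, so I gripped harder before turning.

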